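Click a cassette carrier into its reader rail and release it again

ROBOT

A 7-joint arm with a two-finger parallel gripper is mounted at the origin on the work surface. World frame = base frame: x ahead of the robot, y to its left, z up, the work surface at z = 0. Lengths are in m, angles in rad, forces in N, time in s.
With the tool pointing down it reaches from about 0.4 to 0.85 m from the base axis. Payload 10.4 kg.
Tool frame: the origin (TCP) lies between the finger pads; the fingertips stand manip.tcp_to_tips ahead of it and the grasp point (between the pads) lies 2 mm behind it (manip.tcp_to_tips is the distance from the TCP to the fingertips, in m); y points along the fingers, z is the direction in which the jaws open and shut, and the axes are right-handed (so a half turn about y gives the same grasp; the last joint's range is limited). The gripper opens to 85 mm and grips with 20 to 120 N. Pads are 22 mm wide; open, the fingers measure 114 mm over their backs; the gripper's body (76 mm by 85 mm) begins 54 mm behind the grasp point. The pads swing forward as they close: fully open they stand 13 mm farther back than shut.
Start: joints at [1.306, 0.332, -0.065, 1.46, 0.022, 1.35, -0.088], TCP at [0.15, -0.607, 0.248] pointing down, gripper open.
Joint ranges: [-2.6, 2.6], [-0.5, 2.12], [-1.47, 1.34], [0.16, 2.42], [-1.27, 4.41], [0.06, 2.06], [-2.6, 2.6]. Speed limits (rad/s): [2.22, 2.22, 2.79, 2.79, 3.14, 3.14, 3.14].

INTERFACE

Orientations are given as a unit quaternion [x, y, z, w].
In Python, from workcell import manip gives the robot as it stands. The module is installed in compiled form; this text tells all that it offers.
- The arm moves only by the tool move_arm, never from a script. Its argument "increments" is a list of rows, each an object with "offset": the shift along the tool's x, y, z in m, a list of three; "yaw": the turn about the tool's y in degrees; "jaw": the closure in counts, from 0 (fully open) to 255 (shut). In form: [{"offset": [tx, ty, tz], "yaw": yaw, "jaw": jaw}, ...]. A call has 1 to 10 rows; each row is the pose to reach, as a shift and turn from the pose measured when the call began, along the tool's axes at that moment; what a row does not reach only later rows make up. A row lasts 1/12 s, in which the tool goes at most 41.7 mm and 7.16 degrees, less where a joint would pass 70% of its speed; a pose out of reach is approached as far as the arm can. A call with a gripper value outside its range is refused whole. The fingers move at their own pace and stop on an object; "squeeze" is the grip in N (left out, the last holds). Time passes only in rows, so rows that repeat a pose let the fingers close. It gives the time, the measured TCP pose, the force and the opening at its end, in the units of the state.
- manip.get_obs(): the state, without advancing time (a new reading comes with each control period).
- manip.camera(name): name is "side" or "top"; returns a dict with "pixels" (384x512x3 uint8, red, green, blue), "depth" (384x512 float32, m along the optical axis (not along the pixel's ray), 0 where there is no reading), "intrinsics" (3x3 intrinsics, pixels), "R" (3x3) and "t" (3): a world point X has camera coordinates R X + t. Camera axes: x right, y down, z forward; pixel columns grow to the right and rows downward; lengths in m; the calibration is good to about 2 mm. A picture is of the moment at which its call begins.
- manip.hand_in(): hands the job in, once; it reports no verdict.
Trained networks look in a picture, given as the dict that the camera call returned (one of the last four; its "shot" number tells which), for a name from the list of things; names that differ only in an ending like _2 or _b are one class to them, and where a whole thing is asked for, a point or a joint stands for the part that bears it (a point fixed in the world has none). Each returns a list of dicts, best first, with "confidence" (0 to 1); they miss things now and then, are a little off and sometimes report something else, mostly with a low value. They report only what shows in the picture. A call takes as long as a camera call. They do not tell look-alikes from the thing itself.
- manip.recognise(picture, query): "bbox" ([left, top, right, bottom] in pixels, round what is visible of it).
- manip.spot_point(picture, query): "centre" ([column, row] in pixels: a listed point, or the origin of a listed thing).
The state is a dict: "clock": time; "joint_pos": joint angles; "joint_velocities": joint speeds; "tau": joint torques, N m; "position": TCP position; "ee_rot": TCP orientation; "ft_force": force on the tool from outside, world axes, zero at the start; "torque": the same for the moment, N m; "grip_width": opening from 0.0 (shut) to 1.0 (fully open).
Only numpy, scipy, OpenCV 4.12 (cv2) and the standard library are available. Lean on these libraries where they do the work, as an engineer would, in place of code of your own. Each camera call takes 0.05 s, during which the arm holds its last target. There are 200 camera calls.

TASK

Take the steel cassette carrier from the blue board, slide it nose first along the rail into the tunnel until the spring catch clicks, and let go so that the catch alone holds it while the cassette is read. Then press the thumb paddle beside the rail so that the carrier springs back, draw it out and lay it flat on the floor of the empty white enamel tray, and let go. Be gentle: never force the carrier, rail or paddle, keep the carrier level, and do not shift anything else on the bench.

Things in the scene. Friction and masses are not known exactly. Their poses are not given: they have to be found in the camera images.
- carrier: The carrier: a flat steel plate 90 long (x), 50 wide (y), 8 thick, a black grip block upright on its rear half, a white cassette 40 x 28 x 6 fixed on its front half. About 0.18 kg. Origin: centre of the plate's underside; +x points to the nose (cassette end), z up. The underside has a window (x 5 to 30, y -13 to 13) that the catch enters.
- grip (a point): Middle of the carrier's black grip block, at x = -25, z = 39 in the carrier's frame. The block is 30 long (x), 16 wide (y), from z = 8 to 58 above the underside; pinch it across its width.
- dock: Aluminium rail, fixed to the bench; x from -115 to 130, 70 wide. Origin: on the bench under the middle of the tunnel mouth; +x is the direction of insertion, z up. Channel floor z = 18. Up to x = 0 it is open above, 58 wide, walls to z = 27, tapering to 53 over the last 25; from x = 0 it is a tunnel 53 wide.
- lay (a point): Point on the channel floor (rail frame x = -62, z = 18) where the carrier's origin goes when it is laid in the open part, nose to +x, before sliding. It can be lifted out only with its origin behind x = -47.
- mouth (a point): Tunnel mouth on the channel floor (rail frame x = 0, z = 18). Two lips (underside z = 28.5, top z = 32.5, 37 mm apart) hold the plate's edges down; the cassette passes between them. The grip block may pass between them too, the fingers only above them.
- mid_home (a point): Middle of the range of home positions of the carrier's origin (rail x = 4). A grey stop block with catch and springs is clamped at an unmarked place, different each time: home is anywhere within 18 mm before or past this point along x; only feel or sight tells. From 42 mm before home, ejector rods push back with 2 N, rising to 6.5 N at home; the catch adds a few N on the way.
- mid_paddle (a point): Middle of the range of the thumb paddle's centre (on its top, rail frame y = 56, z = 50). The paddle (grey, ridged, 34 in x, 30 in y) is outside the +y wall and moves along x with the stop block: its centre is 20 mm ahead of the latched carrier's origin. Press it down 8 to 10 mm: 1 N at first, 4 N at 10 mm, then a hard stop.
- nose (a point): Middle of the plate's front edge, at the underside (carrier x = 45). 1 mm past home it meets a rubber bumper: 2 N, then 7 N more per mm: a push of 11 to 15 N is past the click, 20 N may break things. Let go, and a latched carrier stays (settling back 1 to 3 mm onto the catch); an unlatched one is pushed out 42 to 65 mm. With the paddle down, so is a latched one, in 0.5 s; it then lies loose.
- board: Light blue cutting board 240 x 170 x 15, fixed. The carrier starts on it. Origin: centre of its underside; x along the 240 side, z up; top at z = 15.
- tray: Shallow empty white enamelled tray, 240 (x) x 170 (y) x 18 high, walls and floor 4 thick, fixed. Origin: centre of its underside, z up; floor at z = 4. The carrier ends here.
- ruler: Steel ruler 200 x 25 x 4 lying along one long edge of the board; origin centre of underside. Bystander.
- mug: White enamel mug, 84 across, 85 high; origin centre of underside. Bystander.
- jar_a: Amber specimen jar, 50 across, 75 high; origin centre of underside. Bystander.
- jar_b: Amber specimen jar, 50 across, 75 high; origin centre of underside. Bystander.
- forceps: Steel forceps about 135 long, lying; origin near the middle. Bystander.
- spare: Loose white cassette 40 x 28 x 6; origin centre of underside. Bystander.
- spare2: Loose white cassette 40 x 28 x 6; origin centre of underside. Bystander.
There are look-alikes about, which are no part of the job. Leave any yellow look-alike of the carrier alone.

How it is judged:
On the way, in this order (a step that is already met when the one before it is completed fails the run):
1. the carrier is latched in the rail: let go, at rest and held by the catch alone for half a second (x of carrier in the frame of dock between -0.017 and 0.026 m and y of carrier in the frame of dock between -0.006 and 0.006 m and z of carrier in the frame of dock below 0.023 m and contact force between the fingers and carrier below 0.05 N and linear speed of carrier below 0.02 m/s), for 0.5 s.
2. the catch is pressed and the carrier has sprung back along the rail without being touched by the fingers (x of carrier in the frame of dock between -0.1 and -0.0185 m and y of carrier in the frame of dock between -0.01 and 0.01 m and z of carrier in the frame of dock below 0.025 m and contact force between the fingers and carrier below 0.05 N), for 0.1 s.
At the end, for the whole second after the job is handed in: the carrier lies flat (within 0.06 rad) on the floor of the white tray (its underside within 5 mm of the tray floor, its centre within 90 mm of the tray's), let go and at rest (horizontal distance between carrier and tray below 0.09 m and z of carrier in the frame of tray below 0.009 m and angle between carrier's own z axis and vertical below 0.06 rad and contact force between the fingers and carrier below 0.05 N and linear speed of carrier below 0.02 m/s); the robot touches nothing.
It fails at once if inside the rail (origin ahead of x = -45 mm) the carrier is forced against the rail, catch, stop or springs with more than 30 N in all (x of carrier in the frame of dock above -0.045 m and y of carrier in the frame of dock between -0.01 and 0.01 m and contact force between carrier and dock above 30 N).
It fails at once if the rail, catch or paddle is pressed by the robot with more than 30 N (contact force between the arm and dock above 30 N).
It fails at once if the rail is hit by the fingers with more than 30 N (contact force between the fingers and dock above 30 N).
It fails at once if the carrier is tipped more than 0.5 rad (angle between carrier's own z axis and vertical above 0.5 rad).
It fails at once if another thing on the bench is shifted by more than 20 mm (distance of any of ruler, mug, jar_a, jar_b, forceps, spare, spare2 from where it was at the start of the episode above 0.02 m).
It also fails if it takes over 72 s, if anything falls off the work surface, if the arm or the gripper's body presses on something with over 40 N, if the wrist force passes 120 N, or if a joint passes its speed limit or range.

## Working session

There is one attempt and no reset: what is moved stays moved. The work goes in short steps, Python scripts to look and compute and a tool call to move; the robot and the scene stay as the last step left them, time stands still between calls to the robot, and variables do not carry over. Pictures are saved under pics/ and viewed, about 8 in all and at most 12, crops included, and the job is handed in when it is done.

Besides the shell and the picture viewer there is one more tool, called after ">>>" by a JSON object that holds its "api" and its "payload", one argument or row to a line. move_arm: Moves the arm, as the interface text tells. Its arguments: {"type":"object","properties":{"increments":{"type":"array","items":{"type":"object","properties":{"offset":{"type":"array","items":{"type":"number"}},"yaw":{"type":"number"},"jaw":{"type":"number"}}}},"squeeze":{"type":"number"}},"required":["increments"]}

```bash
mkdir -p pics; python3 - <<'E'
from workcell import manip
import cv2,numpy as np
o=manip.get_obs()
for k in o: print(k,np.round(o[k],3))
print(manip.tcp_to_tips)
ims=[]
for n in ("top","side"):
    p=manip.camera(n); ims.append(p['pixels'][:,:,::-1]); 
    np.savez(f'{n}0.npz',**{k:p[k] for k in('pixels','depth','intrinsics','R','t')})
    print(n,p['intrinsics'].tolist(),np.round(p['R'],4).tolist(),p['t'])
    for q in ("carrier","grip","dock","mouth","mid_paddle","mid_home","lay","tray","board"):
        try: print(q,[(np.round(d['centre']).tolist(),round(d['confidence'],2)) for d in manip.spot_point(p,q)][:4])
        except Exception as e: print(q,e)
    cv2.imwrite(f'pics/{n}0.png',cv2.resize(ims[-1],(800,600),interpolation=cv2.INTER_CUBIC))
E
```

```text
clock 0.0
joint_pos [ 1.306  0.333 -0.065  1.461  0.022  1.35  -0.089]
joint_velocities [ 0.    -0.    -0.001  0.001 -0.    -0.001 -0.001]
tau [-0.0000e+00 -6.2544e+01  4.9000e-02 -3.9160e+01  1.6000e-02  1.0000e-02
  0.0000e+00]
position [ 0.15  -0.606  0.248]
ee_rot [-0.085  0.702 -0.701  0.085]
ft_force [ 0.406  0.611 -0.668]
torque [ 0.023 -0.032 -0.03 ]
grip_width 1.004
0.017
top [[407.29453501785014, 0.0, 257.2985545701372], [0.0, 407.29453501785014, 184.16763357408402], [0.0, 0.0, 1.0]] [[-0.02, -0.9998, 0.0024], [-0.9954, 0.0197, -0.0933], [0.0932, -0.0043, -0.9956]] [0.01614419 0.52413338 1.11397409]
carrier [([160.0, 180.0], 0.72), ([172.0, 264.0], 0.64)]
grip [([155.0, 276.0], 0.93), ([155.0, 189.0], 0.68)]
dock [([250.0, 168.0], 0.9)]
mouth [([253.0, 169.0], 0.61), ([254.0, 169.0], 0.57), ([147.0, 188.0], 0.48)]
mid_paddle [([232.0, 161.0], 0.67)]
mid_home [([254.0, 167.0], 0.72)]
lay [([259.0, 192.0], 0.71), ([307.0, 110.0], 0.36)]
tray [([366.0, 191.0], 0.59)]
board [([148.0, 186.0], 0.59)]
side [[381.5500057617547, 0.0, 250.09418254728809], [0.0, 381.5500057617547, 189.41992908270646], [0.0, 0.0, 1.0]] [[0.7845, -0.62, -0.0154], [-0.432, -0.5284, -0.7309], [0.445, 0.58, -0.6823]] [-0.39227451  0.29134243  0.62571079]
carrier [([195.0, 149.0], 0.74), ([119.0, 201.0], 0.67)]
grip [([190.0, 144.0], 0.9)]
dock [([268.0, 203.0], 0.98)]
mouth [([267.0, 197.0], 0.62), ([233.0, 293.0], 0.56), ([197.0, 151.0], 0.3)]
mid_paddle [([257.0, 173.0], 0.71)]
mid_home [([268.0, 202.0], 0.73)]
lay [([253.0, 216.0], 0.82)]
tray [([358.0, 327.0], 0.88)]
board [([185.0, 150.0], 0.57)]
```

View pics/top0.png

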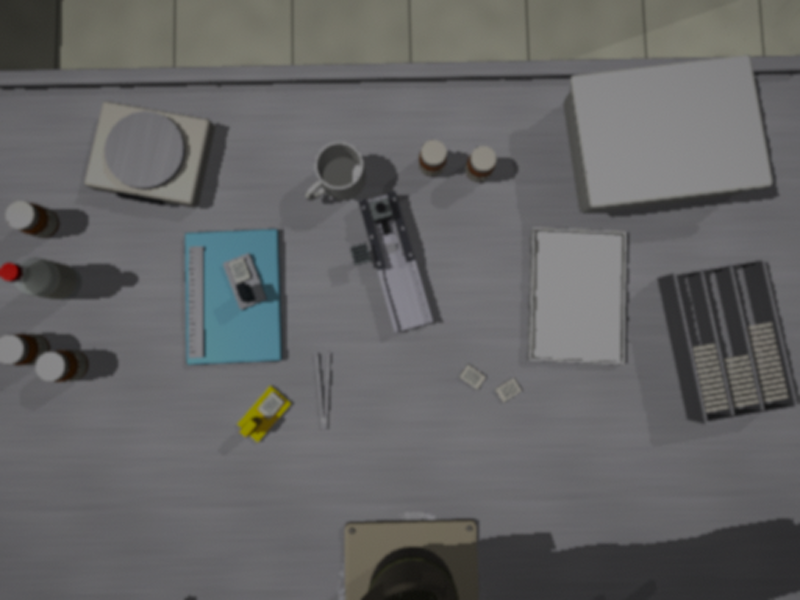

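View pics/side0.png

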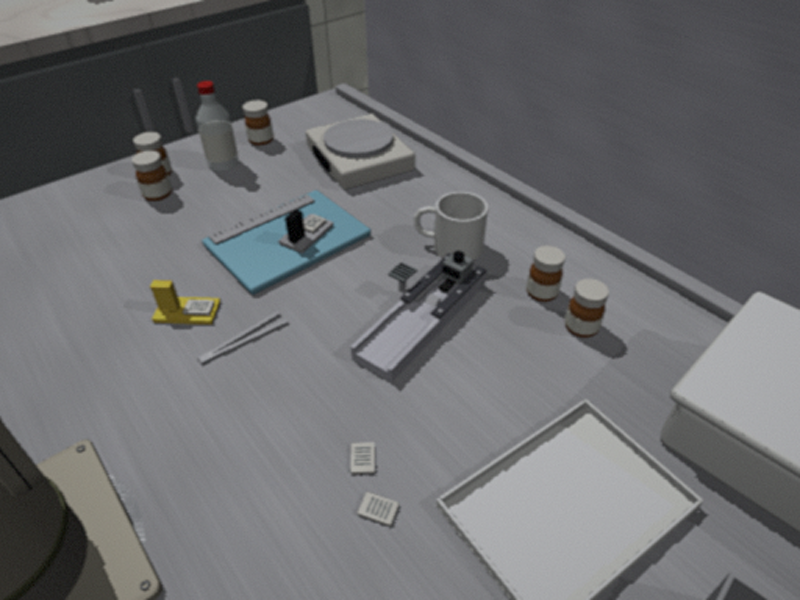

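Candidates in the top view: the steel carrier on the blue board at (243,282), and a yellow look-alike off the board at (265,412). The steel one fits: it has a black grip and lies on the board. The rail runs from (415,330) open end to (380,195), with the paddle at (362,253), and the tray is at (578,297). Next I'll measure from depth and enlarge a crop to confirm.

```bash
cat > h.py <<'E'
import numpy as np,cv2
from workcell import manip
def cloud(p):
    K=p['intrinsics'];d=p['depth'];v,u=np.mgrid[:d.shape[0],:d.shape[1]]
    c=np.stack([(u-K[0,2])/K[0,0]*d,(v-K[1,2])/K[1,1]*d,d],-1)
    X=(c-p['t'])@p['R']; X[d==0]=np.nan
    return X
def pix2w(p,uv,z):
    K=p['intrinsics'];r=np.array([(uv[0]-K[0,2])/K[0,0],(uv[1]-K[1,2])/K[1,1],1])@p['R']
    o=-p['t']@p['R'];return o+r*(z-o[2])/r[2]
def w2pix(p,X):
    c=p['R']@np.asarray(X)+p['t'];c=p['intrinsics']@c;return c[:2]/c[2]
def loc(X,o,th):
    c,s=np.cos(th),np.sin(th);d=X[...,:2]-o[:2]
    return np.stack([d@[c,s],d@[-s,c],X[...,2]],-1)
E
python3 - <<'E'
from h import *
for n in('top','side'):
    p=dict(np.load(n+'0.npz'));X=cloud(p)
    P={k:pix2w(p,uv,z)[:2] for k,uv,z in ([('mouth',(253,169),.018),('lay',(259,192),.018),('grip',(155,189),.054),('car',(160,180),.015),('board',(148,186),0),('tray',(366,191),0),('pad',(232,161),.05)] if n=='top' else [('mouth',(267,197),.018),('lay',(253,216),.018),('grip',(190,144),.054),('car',(195,149),.015),('board',(185,150),0),('tray',(358,327),0),('pad',(257,173),.05)])}
    print(n,{k:np.round(v,3).tolist() for k,v in P.items()})
    # bench level
    print('bench z',np.nanmedian(X[...,2][(abs(X[...,0]-.45)<.05)&(abs(X[...,1]+.0)<.15)]))
    # rail fit: iterate midline
    o=P['mouth'].copy();th=np.arctan2(*(P['mouth']-P['lay'])[::-1])
    for it in range(6):
        L=loc(X,o,th);m=(abs(L[...,1])<.042)&(L[...,2]>.014)&(L[...,2]<.04)&(L[...,0]>-.14)&(L[...,0]<.15)
        q=L[m];xs=[];ms=[];ws=[]
        for b in np.arange(-.11,-.03,.004):
            k=q[(abs(q[:,0]-b)<.004)]
            if len(k)>8: xs.append(b);ms.append((np.percentile(k[:,1],3)+np.percentile(k[:,1],97))/2);ws.append(np.ptp(k[:,1]))
        f=np.polyfit(xs,ms,1);e=[np.percentile(q[:,0],.7),np.percentile(q[:,0],99.3)]
        c,s=np.cos(th),np.sin(th);o=o+f[1]*np.array([-s,c]);th+=np.arctan(f[0])
    print(' rail o',np.round(o,4),'th deg',np.degrees(th),'width',np.median(ws),'ends',e)
    # carrier
    m=(X[...,2]>.06)&(X[...,2]<.085)&(np.hypot(X[...,0]-P['grip'][0],X[...,1]-P['grip'][1])<.04)
    t=X[m];print(' grip top',m.sum(),t.mean(0),cv2.minAreaRect((t[:,:2]*1000).astype(np.float32)))
    m=(X[...,2]>.0195)&(X[...,2]<.04)&(np.hypot(X[...,0]-P['car'][0],X[...,1]-P['car'][1])<.07)
    t=X[m];print(' plate',m.sum(),t.mean(0),cv2.minAreaRect((t[:,:2]*1000).astype(np.float32)))
p=dict(np.load('top0.npz'));im=p['pixels'][...,::-1]
a=cv2.resize(im[135:215,110:210],(800,640))[:600];b=cv2.resize(im[110:220,200:300],(545,600))
cv2.imwrite('pics/crop1.png',cv2.resize(np.hstack([cv2.resize(a,(400,300)),cv2.resize(b,(400,300)) ]),(800,300)) if 0 else np.hstack([cv2.resize(im[140:215,115:205],(400,500),interpolation=3),cv2.resize(im[115:220,210:290],(400,500),interpolation=3)]))
E
```

```text
top {'mouth': [0.568, 0.017], 'lay': [0.503, 0.001], 'grip': [0.514, 0.284], 'car': [0.542, 0.28], 'board': [0.528, 0.317], 'tray': [0.501, -0.304], 'pad': [0.587, 0.074]}
bench z 0.0007503166487539193
 rail o [0.5683 0.0165] th deg 14.459930085916925 width 0.06909856881975912 ends [np.float64(-0.11656592958663191), np.float64(0.12904239790942693)]
 grip top 81 [0.5185233  0.27817526 0.07175755] ((519.0221557617188, 279.30096435546875), (30.32843589782715, 16.310970306396484), 20.000890731811523)
 plate 504 [0.54575657 0.28742274 0.02546029] ((542.4265747070312, 288.21685791015625), (123.53907775878906, 114.8305892944336), 1.5108832120895386)
side {'mouth': [0.571, 0.026], 'lay': [0.509, 0.0], 'grip': [0.52, 0.272], 'car': [0.543, 0.293], 'board': [0.528, 0.325], 'tray': [0.496, -0.309], 'pad': [0.584, 0.078]}
bench z 8.333343344803334e-05
 rail o [0.5756 0.0156] th deg 14.302618312507658 width 0.069925547258191 ends [np.float64(-0.12466282829809555), np.float64(0.14485920545101183)]
 grip top 86 [0.5184975  0.27482909 0.06905328] ((519.7943115234375, 277.3910827636719), (32.56932067871094, 17.884563446044922), 24.53290367126465)
 plate 366 [0.5407851  0.27982854 0.02558619] ((534.8826904296875, 307.00555419921875), (91.68496704101562, 97.6373291015625), 22.579526901245117)
```

View pics/crop1.png

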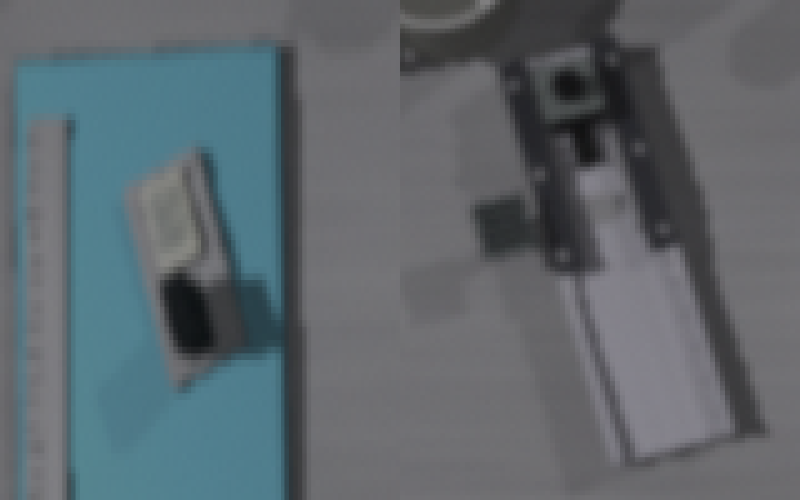

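The crop confirms the steel carrier: black grip at (190,315), cassette at (172,220), on the blue board. The rail crop shows the paddle at (505,230). I'll refine the carrier and paddle and work out the first moves.

```bash
cat >> h.py <<'E'
from scipy.spatial.transform import Rotation as Ro
def plan(target,heading=None,mm=True):
    """target world TCP, heading = world angle (deg) of the carrier x-axis the jaws pinch across"""
    o=manip.get_obs();R=Ro.from_quat(o['ee_rot']).as_matrix();d=R.T@(np.asarray(target)-o['position'])
    z=np.degrees(np.arctan2(R[1,2],R[0,2]))  # jaw axis in world
    s='offset mm %s'%np.round(d*1000,1)
    if heading is not None:
        e=(heading+90-z+90)%180-90; s+=' yaw %.2f'%(-e)  # tool y is down
    print(s,'| pos',np.round(o['position'],4),'jaw axis deg %.2f'%z,'tool y',np.round(R[:,1],4),'F',np.round(o['ft_force'],2),'w',round(o['grip_width'],3),'t',round(o['clock'],2))
E
python3 - <<'E'
from h import *
o=np.array([.567,.0168]);th=np.radians(14.4)
for n in('top','side'):
    p=dict(np.load(n+'0.npz'));X=cloud(p);hsv=cv2.cvtColor(p['pixels'],cv2.COLOR_RGB2HSV)
    near=np.hypot(X[...,0]-.543,X[...,1]-.285)<.062
    m=near&(hsv[...,1]<90)&(X[...,2]>.0195)&(X[...,2]<.034)&(X[...,1]<.33)
    m=cv2.morphologyEx(m.astype(np.uint8),cv2.MORPH_OPEN,np.ones((2,2)))>0
    t=X[m];print(n,'plate',m.sum(),np.round(np.median(t,0),4),cv2.minAreaRect((t[:,:2]*1000).astype(np.float32)))
    L=loc(X,o,th);m=(L[...,1]>.039)&(L[...,1]<.073)&(L[...,2]>.042)&(L[...,2]<.06)&(abs(L[...,0]-.02)<.05)
    t=L[m];print(' paddle',m.sum(),np.round(t.mean(0),4),np.round(np.percentile(t,[2,50,98],axis=0),4).tolist(), cv2.minAreaRect((t[:,:2]*1000).astype(np.float32)))
    # tray
    c=(-.304 if n=='top' else -.309); m=(abs(X[...,0]-.5)<.16)&(abs(X[...,1]+.3)<.12)&(X[...,2]>.012)&(X[...,2]<.025)
    t=X[m];print(' tray',m.sum(),cv2.minAreaRect((t[:,:2]*1000).astype(np.float32)))
plan([.519,.279,.15],20)
E
```

```text
top plate 454 [nan nan nan] ((539.5018310546875, 286.6763916015625), (89.65426635742188, 49.210227966308594), 20.971027374267578)
 paddle 137 [0.0309 0.0557 0.0508] [[0.0147, 0.0414, 0.0469], [0.031, 0.0557, 0.0505], [0.0476, 0.0699, 0.055]] ((31.48155403137207, 55.792564392089844), (34.11177444458008, 29.811267852783203), 0.3080112934112549)
 tray 510 ((524.1849365234375, -311.4181213378906), (171.317138671875, 276.7641906738281), 86.2080307006836)
side plate 330 [0.5476 0.2759 0.023 ] ((543.1431884765625, 284.0323486328125), (90.85686492919922, 47.974178314208984), 20.404342651367188)
 paddle 139 [0.0296 0.053  0.0494] [[0.014, 0.0395, 0.0455], [0.0289, 0.0529, 0.0496], [0.0478, 0.0681, 0.0525]] ((31.652849197387695, 54.06489181518555), (30.655229568481445, 36.53084945678711), 87.4678726196289)
 tray 1381 ((524.8478393554688, -312.3033447265625), (170.2882843017578, 278.919189453125), 86.08232879638672)
offset mm [-570.7   98.2 -771.7] yaw -6.15 | pos [ 0.1497 -0.6068  0.2483] jaw axis deg -76.15 tool y [ 0.e+00 -1.e-04 -1.e+00] F [ 0.02 -0.6   0.95] w 0.997 t 1.0
```

>>> {"api": "move_arm", "payload": {
  "increments": [
    {"offset":[-0.389,0,-0.323],"yaw":-6.8,"jaw":0},
    {"offset":[-0.389,0,-0.323],"yaw":-6.8,"jaw":0},
    {"offset":[-0.389,0,-0.323],"yaw":-6.8,"jaw":0},
    {"offset":[-0.389,0,-0.323],"yaw":-6.8,"jaw":0},
    {"offset":[-0.389,0,-0.323],"yaw":-6.8,"jaw":60},
    {"offset":[-0.389,0,-0.323],"yaw":-6.8,"jaw":60},
    {"offset":[-0.389,0,-0.323],"yaw":-6.8,"jaw":60},
    {"offset":[-0.389,0,-0.323],"yaw":-6.8,"jaw":60},
    {"offset":[-0.389,0,-0.323],"yaw":-6.8,"jaw":60},
    {"offset":[-0.389,0,-0.323],"yaw":-6.8,"jaw":60}
  ],
  "squeeze": 25
}}

```text
clock: 1.83
position: [0.398, -0.2699, 0.2487]
ee_rot: [0.127, -0.695, 0.696, -0.127]
ft_force: [1.2, -0.6, -0.2]
grip_width: 0.762
```

```bash
python3 -c "
from h import *
plan([.5185,.2778,.13],20.7);print(manip.get_obs()['joint_pos'])"
```

```text
offset mm [-305.8  118.3 -470.1] yaw -0.06 | pos [ 0.398  -0.2699  0.2487] jaw axis deg -69.36 tool y [ 5.e-04 -9.e-04 -1.e+00] F [ 1.2  -0.62 -0.23] w 0.762 t 1.83
[ 0.9044684   0.0357452  -0.40997938  1.80945039  0.01536191  1.29849797
 -0.71987676]
```

>>> {"api": "move_arm", "payload": {
  "increments": [
    {"offset":[-0.306,0.04,-0.47]},
    {"offset":[-0.306,0.04,-0.47]},
    {"offset":[-0.306,0.04,-0.47]},
    {"offset":[-0.306,0.04,-0.47]},
    {"offset":[-0.306,0.04,-0.47]},
    {"offset":[-0.306,0.04,-0.47]},
    {"offset":[-0.306,0.04,-0.47]},
    {"offset":[-0.306,0.04,-0.47]},
    {"offset":[-0.306,0.04,-0.47]},
    {"offset":[-0.306,0.04,-0.47]}
  ]
}}

```text
invalid input at $.increments[0]: expected keys offset, yaw, jaw
```

```bash
python3 -c "
from h import *
plan([.5185,.2778,.13],20.7);print(manip.get_obs()['joint_pos'])"
```

```text
offset mm [-305.8  118.3 -470.1] yaw -0.06 | pos [ 0.398  -0.2699  0.2487] jaw axis deg -69.36 tool y [ 5.e-04 -9.e-04 -1.e+00] F [ 1.2  -0.62 -0.23] w 0.762 t 1.83
[ 0.9044684   0.0357452  -0.40997938  1.80945039  0.01536191  1.29849797
 -0.71987676]
```

>>> {"api": "move_arm", "payload": {
  "increments": [
    {"offset":[-0.306,0.04,-0.47],"yaw":0,"jaw":60},
    {"offset":[-0.306,0.04,-0.47],"yaw":0,"jaw":60},
    {"offset":[-0.306,0.04,-0.47],"yaw":0,"jaw":60},
    {"offset":[-0.306,0.04,-0.47],"yaw":0,"jaw":60},
    {"offset":[-0.306,0.04,-0.47],"yaw":0,"jaw":60},
    {"offset":[-0.306,0.04,-0.47],"yaw":0,"jaw":60},
    {"offset":[-0.306,0.04,-0.47],"yaw":0,"jaw":60},
    {"offset":[-0.306,0.04,-0.47],"yaw":0,"jaw":60},
    {"offset":[-0.306,0.04,-0.47],"yaw":0,"jaw":60},
    {"offset":[-0.306,0.04,-0.47],"yaw":0,"jaw":60}
  ]
}}

```text
clock: 2.67
position: [0.4871, 0.136, 0.2191]
ee_rot: [0.126, -0.695, 0.696, -0.127]
ft_force: [1.4, -1.2, -0.7]
grip_width: 0.767
```

```bash
python3 -c "
from h import *
plan([.5185,.2778,.13],20.7);print(manip.get_obs()['joint_pos'])"
```

```text
offset mm [ -79.2   89.  -121.8] yaw -0.10 | pos [0.4871 0.136  0.2191] jaw axis deg -69.40 tool y [ 0.0019 -0.0012 -1.    ] F [ 1.4  -1.21 -0.72] w 0.767 t 2.67
[ 0.41614823  0.16913608 -0.84580948  1.77656997  0.13495197  1.25371591
 -1.67586658]
```

>>> {"api": "move_arm", "payload": {
  "increments": [
    {"offset":[-0.079,0.089,-0.122],"yaw":0,"jaw":90},
    {"offset":[-0.079,0.089,-0.122],"yaw":0,"jaw":90},
    {"offset":[-0.079,0.089,-0.122],"yaw":0,"jaw":90},
    {"offset":[-0.079,0.089,-0.122],"yaw":0,"jaw":90},
    {"offset":[-0.079,0.089,-0.122],"yaw":0,"jaw":90},
    {"offset":[-0.079,0.089,-0.122],"yaw":0,"jaw":90},
    {"offset":[-0.079,0.089,-0.122],"yaw":0,"jaw":90}
  ]
}}

```text
clock: 3.25
position: [0.5183, 0.2777, 0.13]
ee_rot: [0.126, -0.695, 0.696, -0.127]
ft_force: [-0.5, -0.7, 0.7]
grip_width: 0.648
```

```bash
python3 -c "
from h import *
plan([.5185,.2778,.0535],20.7);print(manip.get_obs()['joint_pos'])"
```

```text
offset mm [-0.1 76.5 -0.2] yaw -0.08 | pos [0.5183 0.2777 0.13  ] jaw axis deg -69.38 tool y [ 0.0015 -0.0014 -1.    ] F [-0.48 -0.74  0.73] w 0.648 t 3.25
[ 0.08532843  0.47445013 -0.82779547  1.66845799  0.37702257  1.16551441
 -2.04966679]
```

>>> {"api": "move_arm", "payload": {
  "increments": [
    {"offset":[0,0.03,0],"yaw":0,"jaw":90},
    {"offset":[0,0.06,0],"yaw":0,"jaw":90},
    {"offset":[0,0.0765,0],"yaw":0,"jaw":90},
    {"offset":[0,0.0765,0],"yaw":0,"jaw":90},
    {"offset":[0,0.0765,0],"yaw":0,"jaw":255},
    {"offset":[0,0.0765,0],"yaw":0,"jaw":255},
    {"offset":[0,0.0765,0],"yaw":0,"jaw":255},
    {"offset":[0,0.0765,0],"yaw":0,"jaw":255},
    {"offset":[0,0.0765,0],"yaw":0,"jaw":255},
    {"offset":[0,0.0765,0],"yaw":0,"jaw":255}
  ],
  "squeeze": 30
}}

```text
clock: 4.08
position: [0.5196, 0.2779, 0.0556]
ee_rot: [0.125, -0.695, 0.696, -0.128]
ft_force: [-1.5, -1.5, 9.1]
grip_width: 0.183
```

>>> {"api": "move_arm", "payload": {
  "increments": [
    {"offset":[0,-0.02,0],"yaw":0,"jaw":255},
    {"offset":[0,-0.05,0],"yaw":0,"jaw":255},
    {"offset":[0,-0.08,0],"yaw":0,"jaw":255},
    {"offset":[0,-0.08,0],"yaw":0,"jaw":255},
    {"offset":[0,-0.08,0],"yaw":0,"jaw":255}
  ]
}}

```text
clock: 4.5
position: [0.5203, 0.2785, 0.138]
ee_rot: [0.123, -0.695, 0.696, -0.129]
ft_force: [-0.2, 0.6, -2.1]
grip_width: 0.186
```

```bash
python3 -c "
from h import *
o=np.array([.567,.0168]);th=np.radians(14.4)
g=o+(-.062-.025)*np.array([np.cos(th),np.sin(th)]);print(g)
plan([*g,.13],14.4);print(manip.get_obs()['joint_pos'])"
```

```text
[ 0.48273326 -0.00483602]
offset mm [134.8   7.6 252. ] yaw 6.18 | pos [0.5203 0.2785 0.138 ] jaw axis deg -69.42 tool y [ 8.4e-03  5.0e-04 -1.0e+00] F [-0.24  0.61 -2.12] w 0.186 t 4.5
[ 0.08902491  0.46576993 -0.83273082  1.66138321  0.37404623  1.17303372
 -2.04750918]
```

>>> {"api": "move_arm", "payload": {
  "increments": [
    {"offset":[0.015,0.007,0.028],"yaw":1,"jaw":255},
    {"offset":[0.034,0.007,0.063],"yaw":2,"jaw":255},
    {"offset":[0.053,0.007,0.1],"yaw":3,"jaw":255},
    {"offset":[0.073,0.007,0.136],"yaw":4,"jaw":255},
    {"offset":[0.093,0.007,0.174],"yaw":5,"jaw":255},
    {"offset":[0.113,0.007,0.211],"yaw":6.2,"jaw":255},
    {"offset":[0.127,0.007,0.237],"yaw":6.2,"jaw":255},
    {"offset":[0.135,0.007,0.252],"yaw":6.2,"jaw":255},
    {"offset":[0.135,0.007,0.252],"yaw":6.2,"jaw":255},
    {"offset":[0.135,0.007,0.252],"yaw":6.2,"jaw":255}
  ]
}}

```text
clock: 5.33
position: [0.4819, -0.006, 0.1299]
ee_rot: [0.085, -0.701, 0.702, -0.09]
ft_force: [-0.5, 0.6, -2.2]
grip_width: 0.185
```

```bash
python3 - <<'E'
from h import *
o=np.array([.567,.0168]);th=np.radians(14.4)
g=o-.087*np.array([np.cos(th),np.sin(th)]);plan([*g,.13],14.4);ims=[]
for n in('top','side'):
    p=manip.camera(n);X=cloud(p);L=loc(X,o,th)
    m=(L[...,0]>-.13)&(L[...,0]<.02)&(abs(L[...,1])<.05)&(L[...,2]>.085)&(L[...,2]<.112)&((L[...,0]>-.065))
    m=cv2.morphologyEx(m.astype(np.uint8),cv2.MORPH_OPEN,np.ones((2,2)))>0
    t=L[m];print(n,m.sum(),np.round(np.percentile(t,[3,50,97],axis=0),4).tolist(),cv2.minAreaRect((t[:,:2]*1000).astype(np.float32)))
    c=w2pix(p,[.55,.0,.06]).astype(int);im=p['pixels'][...,::-1];ims.append(cv2.resize(im[c[1]-55:c[1]+55,c[0]-55:c[0]+55],(400,400),interpolation=3))
cv2.imwrite('pics/air.png',np.hstack(ims))
E
```

```text
offset mm [-1.1 -0.1 -0.9] yaw -0.16 | pos [ 0.4819 -0.006   0.1299] jaw axis deg -75.76 tool y [ 7.3e-03  2.0e-04 -1.0e+00] F [-0.5   0.58 -2.2 ] w 0.185 t 5.33Traceback (most recent call last):
  File "<stdin>", line 8, in <module>
    return _quantile_unchecked(
        a, q, axis, out, overwrite_input, method, keepdims, weights)
    return _ureduce(a,
                    func=_quantile_ureduce_func,
    ...<5 lines>...
                    overwrite_input=overwrite_input,
                    method=method)
    r = func(a, **kwargs)
    result = _quantile(arr,
                       quantiles=q,
    ...<2 lines>...
                       out=out,
                       weights=wgt)
    slices_having_nans = np.isnan(arr[-1, ...])
                                  ~~~^^^^^^^^^
IndexError: index -1 is out of bounds for axis 0 with size 0
```

```bash
cat > look.py <<'E'
from h import *
import sys
o=np.array([.567,.0168]);th=np.radians(14.4)
def look(name,zlo,zhi,xr=(-.065,.03),half=55):
    ims=[]
    for n in('top','side'):
        p=manip.camera(n);X=cloud(p);L=loc(X,o,th)
        m=(L[...,0]>xr[0])&(L[...,0]<xr[1])&(abs(L[...,1])<.05)&(L[...,2]>zlo)&(L[...,2]<zhi)
        m=cv2.morphologyEx(m.astype(np.uint8),cv2.MORPH_OPEN,np.ones((2,2)))>0
        t=L[m];t=t[~np.isnan(t).any(1)];print(n,len(t))
        if len(t)>9: print(np.round(np.percentile(t,[3,50,97],axis=0),4).tolist(),cv2.minAreaRect((t[:,:2]*1000).astype(np.float32)))
        c=w2pix(p,[.54,.01,.05]).astype(int);im=p['pixels'][...,::-1]
        np.savez(f'last_{n}.npz',**{k:p[k] for k in('pixels','depth','intrinsics','R','t')})
        ims.append(cv2.resize(im[c[1]-half:c[1]+half,c[0]-half:c[0]+half],(400,400),interpolation=3))
    cv2.imwrite(f'pics/{name}.png',np.hstack(ims))
E
python3 -c "
from look import *
look('air',.078,.12)"
```

```text
top 0
side 235
[[-0.0642, -0.0241, 0.0181], [-0.0394, -0.014, 0.0975], [0.0331, 0.0169, 0.1046]] ((-8.196884155273438, -2.7798309326171875), (121.930419921875, 31.579914093017578), 21.690677642822266)
```

View pics/air.png

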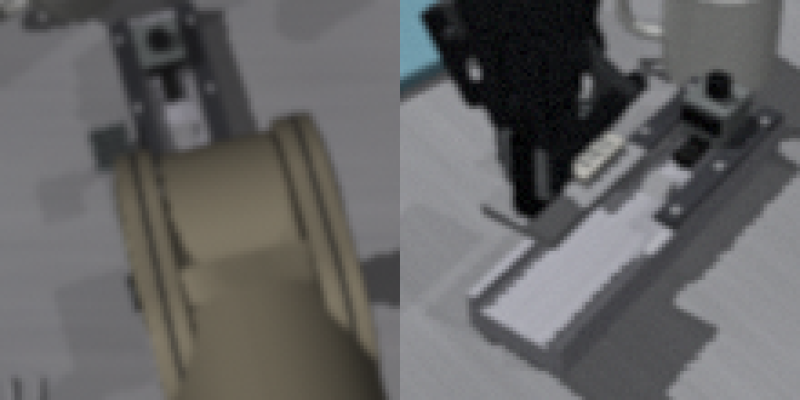

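The wrist hides the carrier in the top view. The side view shows it held level above the rail, with the cassette at (600,155). I'll measure carrier and rail in that same side image so the camera bias cancels.

```bash
python3 - <<'E'
from look import *
p=dict(np.load('last_side.npz'));X=cloud(p);L=loc(X,o,th);V=p['pixels'].astype(int).max(2)
def edge(m,lab,ax=0,lo=True,bins=None,w=.003):
    q=L[m];q=q[~np.isnan(q).any(1)];xs=[];ys=[]
    for b in bins:
        k=q[abs(q[:,ax]-b)<w]
        if len(k)>3: xs.append(b);ys.append(k[:,1-ax].min() if lo else k[:,1-ax].max())
    f=np.polyfit(xs,ys,1) if len(xs)>2 else None;r=np.array(ys)-np.polyval(f,xs) if f is not None else 0
    print(lab,len(q),'slope deg %.2f'%np.degrees(np.arctan(f[0])),'at mid %.4f'%np.polyval(f,np.mean(xs)),'at -60: %.4f'%np.polyval(f,-.06),'sd',np.round(np.std(r),4),'range',np.round([min(xs),max(xs)],3))
z=L[...,2];x=L[...,0];y=L[...,1]
pl=(z>.088)&(z<.112)&(abs(y)<.06)&(x>-.12)&(x<.03)&(V>70)
for a in (pl,):
    q=L[a];q=q[~np.isnan(q).any(1)];print(np.round(np.percentile(q,[1,50,99],axis=0),4).tolist(),cv2.minAreaRect((q[:,:2]*1000).astype(np.float32)))
edge(pl,'plate -y',0,True,np.arange(-.085,-.02,.004))
edge(pl,'plate nose',1,False,np.arange(-.02,.02,.004))
# rail
r=(z>.014)&(z<.036)
edge(r&(abs(y+.035)<.012),'rail -y outer',0,True,np.arange(-.1,0,.004))
edge(r&(abs(y-.035)<.012),'rail +y outer',0,False,np.arange(-.1,0,.004))
edge(r&(abs(y)<.03)&(x<-.08),'rail rear',1,True,np.arange(-.02,.02,.004))
f=(z>.012)&(z<.0225)&(abs(y)<.035)&(x>-.1)&(x<-.04);
edge(f,'floor -y',0,True,np.arange(-.1,-.04,.004));edge(f,'floor +y',0,False,np.arange(-.1,-.04,.004))
print('floor z',np.nanmedian(z[f&(abs(y)<.02)]))
E
```

```text
[[-0.1068, -0.0244, 0.0892], [-0.0712, -0.0125, 0.0975], [-0.0186, 0.0246, 0.1049]] ((-62.382930755615234, 1.0502605438232422), (90.09636688232422, 51.46177291870117), 1.2257508039474487)
plate -y 481 slope deg 1.07 at mid -0.0240 at -60: -0.0241 sd 0.0003 range [-0.085 -0.021]
plate nose 481 slope deg -70.67 at mid -0.0503 at -60: 0.1150 sd 0.0197 range [-0.02   0.016]
rail -y outer 763 slope deg 0.23 at mid -0.0373 at -60: -0.0373 sd 0.0003 range [-0.1   -0.004]
rail +y outer 392 slope deg -3.71 at mid 0.0320 at -60: 0.0309 sd 0.0011 range [-0.1   -0.056]
rail rear 415 slope deg -70.58 at mid -0.4146 at -60: -0.2501 sd 0.1456 range [-0.02   0.016]
floor -y 491 slope deg 0.52 at mid -0.0245 at -60: -0.0244 sd 0.0003 range [-0.1   -0.044]
floor +y 491 slope deg -7.45 at mid 0.0265 at -60: 0.0249 sd 0.0026 range [-0.1   -0.044]
floor z 0.017825196090382838
```

>>> {"api": "move_arm", "payload": {
  "increments": [
    {"offset":[0,0.02,0.0015],"yaw":0.5,"jaw":255},
    {"offset":[0,0.04,0.0015],"yaw":0.5,"jaw":255},
    {"offset":[0,0.052,0.0015],"yaw":0.5,"jaw":255},
    {"offset":[0,0.052,0.0015],"yaw":0.5,"jaw":255},
    {"offset":[0,0.052,0.0015],"yaw":0.5,"jaw":255}
  ]
}}

```text
clock: 5.9
position: [0.4829, -0.004, 0.0781]
ee_rot: [-0.084, 0.702, -0.701, 0.089]
ft_force: [-0.3, 1.3, -1.6]
grip_width: 0.18
```

```bash
cat > meas.py <<'E'
from look import *
def meas(pz,nz,name='m'):
    look(name,pz,nz)
    p=dict(np.load('last_side.npz'));L=loc(cloud(p),o,th);V=p['pixels'].astype(int).max(2);z,x,y=L[...,2],L[...,0],L[...,1]
    def edge(m,lab,lo,bins):
        q=L[m];q=q[~np.isnan(q).any(1)];xs=[];ys=[]
        for b in bins:
            k=q[abs(q[:,0]-b)<.003]
            if len(k)>3: xs.append(b);ys.append(k[:,1].min() if lo else k[:,1].max())
        if len(xs)<3: return print(lab,'none')
        f=np.polyfit(xs,ys,1);print(lab,len(q),'slope %.2f'%np.degrees(f[0]),'mid %.4f'%np.mean(ys),'sd %.4f'%np.std(ys-np.polyval(f,xs)),np.round(xs[0],3),np.round(xs[-1],3))
    pl=(z>pz)&(z<nz)&(abs(y)<.06)&(x>-.12)&(x<.03)&(V>70)
    q=L[pl];q=q[~np.isnan(q).any(1)]
    if len(q)>5: print(np.round(np.percentile(q,[1,50,99],axis=0),4).tolist(),cv2.minAreaRect((q[:,:2]*1000).astype(np.float32)))
    edge(pl,'plate -y',True,np.arange(-.1,-.02,.004))
    r=(z>.014)&(z<.032)
    edge(r&(abs(y+.035)<.012),'rail -y outer',True,np.arange(-.1,0,.004))
    edge(r&(abs(y-.035)<.012),'rail +y outer',False,np.arange(-.1,0,.004))
E
python3 -c "
from meas import *
meas(.035,.06,'low');plan([*(o-.087*np.array([np.cos(th),np.sin(th)])),.06],14.4)"
```

```text
top 22
[[0.0147, 0.0395, -0.0008], [0.0202, 0.0437, 0.0482], [0.027, 0.0482, 0.0532]] ((20.767784118652344, 43.7215690612793), (8.998364448547363, 12.770569801330566), 84.66246795654297)
side 205
[[-0.0625, -0.025, 0.0171], [-0.0392, -0.0159, 0.0464], [-0.0058, -0.0086, 0.0531]] ((-29.264636993408203, -16.77183723449707), (18.279024124145508, 71.98517608642578), 89.29708099365234)
[[-0.1058, -0.0257, 0.0385], [-0.0678, -0.0138, 0.0462], [-0.015, 0.0238, 0.0538]] ((-47.636680603027344, -2.8702163696289062), (51.776309967041016, 119.13236999511719), 86.10906219482422)
plate -y 447 slope -0.22 mid -0.0253 sd 0.0005 -0.1 -0.024
rail -y outer 609 slope 0.24 mid -0.0372 sd 0.0003 -0.1 -0.004
rail +y outer 253 slope -51.95 mid 0.0304 sd 0.0004 -0.1 -0.092
offset mm [ 1.4 19.2  0.2] yaw -0.36 | pos [ 0.4839 -0.0044  0.0792] jaw axis deg -75.96 tool y [ 0.0092  0.0013 -1.    ] F [ 0.    0.25 -1.47] w 0.184 t 6.0
```

View pics/low.png

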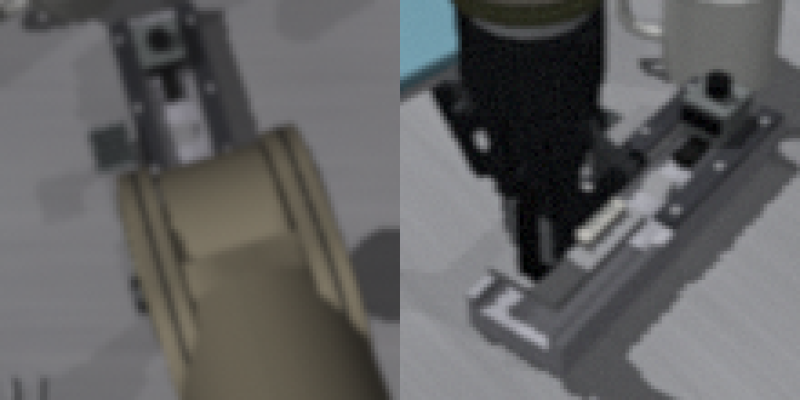

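The side view shows the carrier level just above the channel, about 2 mm toward +y of centre. I'll correct that and lower it.

>>> {"api": "move_arm", "payload": {
  "increments": [
    {"offset":[0,0,0.0018],"yaw":-0.4,"jaw":255},
    {"offset":[0,0.005,0.0018],"yaw":-0.4,"jaw":255},
    {"offset":[0,0.01,0.0018],"yaw":-0.4,"jaw":255},
    {"offset":[0,0.015,0.0018],"yaw":-0.4,"jaw":255},
    {"offset":[0,0.018,0.0018],"yaw":-0.4,"jaw":255},
    {"offset":[0,0.018,0.0018],"yaw":-0.4,"jaw":255}
  ]
}}

```text
clock: 6.5
position: [0.4839, -0.0061, 0.0603]
ee_rot: [-0.086, 0.702, -0.701, 0.092]
ft_force: [-1.4, -0.2, -1.2]
grip_width: 0.184
```

```bash
python3 -c "
from meas import *
meas(.0215,.045,'down');plan([*(o-.087*np.array([np.cos(th),np.sin(th)])),.058],14.4)"
```

```text
top 120
[[-0.0473, -0.0376, 0.0032], [0.014, 0.0134, 0.0326], [0.0254, 0.0312, 0.4035]] ((-9.411865234375, -3.571430206298828), (76.02894592285156, 71.95699310302734), 0.7597822546958923)
side 416
[[-0.0644, -0.0375, 0.0164], [-0.0266, -0.027, 0.0279], [0.0276, 0.0182, 0.0352]] ((-33.03667068481445, -15.18777084350586), (140.93978881835938, 68.1002426147461), 10.66646671295166)
[[-0.116, -0.0373, 0.0217], [-0.0675, -0.0199, 0.0274], [0.0261, 0.0318, 0.0352]] ((-43.824684143066406, -2.3106689453125), (71.00436401367188, 147.37112426757812), 89.68856811523438)
plate -y 703 slope 0.22 mid -0.0371 sd 0.0003 -0.1 -0.024
rail -y outer 704 slope 0.15 mid -0.0374 sd 0.0004 -0.1 -0.004
rail +y outer 281 slope -3.86 mid 0.0311 sd 0.0006 -0.1 -0.004
offset mm [ 1.3  3.  -1.6] yaw 0.05 | pos [ 0.4843 -0.006   0.061 ] jaw axis deg -75.55 tool y [ 0.0087  0.0015 -1.    ] F [ 0.43 -0.24 -0.98] w 0.18 t 6.6
```

>>> {"api": "move_arm", "payload": {
  "increments": [
    {"offset":[0,0.0015,0],"yaw":0,"jaw":255},
    {"offset":[-0.005,0.0015,0],"yaw":0,"jaw":255},
    {"offset":[-0.01,0.0015,0],"yaw":0,"jaw":255},
    {"offset":[-0.015,0.0015,0],"yaw":0,"jaw":255},
    {"offset":[-0.018,0.0015,0],"yaw":0,"jaw":255},
    {"offset":[-0.018,0.0015,0],"yaw":0,"jaw":255}
  ]
}}

```text
clock: 7.1
position: [0.5026, -0.0011, 0.0598]
ee_rot: [-0.086, 0.702, -0.701, 0.092]
ft_force: [-0.7, -0.1, -0.8]
grip_width: 0.185
```

```bash
cat > st.py <<'E'
from look import *
ob=manip.get_obs();c,s=np.cos(th),np.sin(th);q=ob['position'][:2]-o
f=ob['ft_force'];print('carrier rail x %.1f y %.1f z %.1f'%((q@[c,s]+.025)*1e3,q@[-s,c]*1e3,ob['position'][2]*1e3),'Frail %.1f %.1f %.1f'%(f[:2]@[c,s],f[:2]@[-s,c],f[2]),'T',np.round(ob['torque'],2))
plan([*(o-.025*np.array([c,s])),.0595],14.45)
E
python3 st.py
```

```text
carrier rail x -41.8 y -1.3 z 59.8 Frail -0.7 0.0 -0.8 T [-0.05  0.04 -0.02]
offset mm [-41.8   0.7  -1.3] yaw 0.02 | pos [ 0.5026 -0.0011  0.0598] jaw axis deg -75.53 tool y [ 0.0092  0.002  -1.    ] F [-0.68 -0.13 -0.78] w 0.185 t 7.1
```

>>> {"api": "move_arm", "payload": {
  "increments": [
    {"offset":[0,0.001,0],"yaw":0,"jaw":255},
    {"offset":[-0.004,0.001,0],"yaw":0,"jaw":255},
    {"offset":[-0.008,0.001,0],"yaw":0,"jaw":255},
    {"offset":[-0.012,0.001,0],"yaw":0,"jaw":255},
    {"offset":[-0.012,0.001,0],"yaw":0,"jaw":255}
  ]
}}

```text
clock: 7.52
position: [0.5147, 0.002, 0.0588]
ee_rot: [-0.086, 0.702, -0.701, 0.092]
ft_force: [-1.5, -0.8, -2.3]
grip_width: 0.18
```

```bash
python3 st.py
```

```text
carrier rail x -29.4 y -1.3 z 58.8 Frail -1.7 -0.4 -2.3 T [-0.15  0.36 -0.07]
offset mm [-29.4  -0.4  -1.3] yaw 0.01 | pos [0.5147 0.002  0.0588] jaw axis deg -75.54 tool y [ 0.0089  0.0022 -1.    ] F [-1.53 -0.84 -2.31] w 0.18 t 7.52
```

>>> {"api": "move_arm", "payload": {
  "increments": [
    {"offset":[-0.003,0,0],"yaw":0,"jaw":255},
    {"offset":[-0.006,0,0],"yaw":0,"jaw":255},
    {"offset":[-0.009,0,0],"yaw":0,"jaw":255},
    {"offset":[-0.012,0,0],"yaw":0,"jaw":255},
    {"offset":[-0.012,0,0],"yaw":0,"jaw":255}
  ]
}}

```text
clock: 7.93
position: [0.5263, 0.0051, 0.0587]
ee_rot: [-0.086, 0.702, -0.701, 0.092]
ft_force: [-4.0, -1.2, -0.9]
grip_width: 0.183
```

```bash
python3 st.py
```

```text
carrier rail x -17.3 y -1.2 z 58.7 Frail -4.2 -0.2 -0.9 T [-0.3   0.83 -0.1 ]
offset mm [-17.3  -0.6  -1.2] yaw 0.01 | pos [0.5263 0.0051 0.0587] jaw axis deg -75.54 tool y [ 0.0082  0.0022 -1.    ] F [-4.01 -1.19 -0.87] w 0.183 t 7.93
```

>>> {"api": "move_arm", "payload": {
  "increments": [
    {"offset":[-0.003,0,0],"yaw":0,"jaw":255},
    {"offset":[-0.006,0,0],"yaw":0,"jaw":255},
    {"offset":[-0.009,0,0],"yaw":0,"jaw":255},
    {"offset":[-0.012,0,0],"yaw":0,"jaw":255},
    {"offset":[-0.015,0,0],"yaw":0,"jaw":255},
    {"offset":[-0.015,0,0],"yaw":0,"jaw":255}
  ]
}}

```text
clock: 8.43
position: [0.5408, 0.0088, 0.0587]
ee_rot: [-0.086, 0.702, -0.701, 0.092]
ft_force: [-3.7, -1.3, -0.1]
grip_width: 0.181
```

```bash
python3 st.py
```

```text
carrier rail x -2.3 y -1.3 z 58.7 Frail -3.9 -0.3 -0.1 T [-0.28  0.87 -0.06]
offset mm [-2.3 -0.8 -1.3] yaw 0.01 | pos [0.5408 0.0088 0.0587] jaw axis deg -75.54 tool y [ 0.0075  0.0021 -1.    ] F [-3.72 -1.27 -0.09] w 0.181 t 8.43
```

>>> {"api": "move_arm", "payload": {
  "increments": [
    {"offset":[-0.002,0,0],"yaw":0,"jaw":255},
    {"offset":[-0.004,0,0],"yaw":0,"jaw":255},
    {"offset":[-0.006,0,0],"yaw":0,"jaw":255},
    {"offset":[-0.008,0,0],"yaw":0,"jaw":255},
    {"offset":[-0.008,0,0],"yaw":0,"jaw":255}
  ]
}}

```text
clock: 8.85
position: [0.5484, 0.0107, 0.0587]
ee_rot: [-0.086, 0.702, -0.701, 0.091]
ft_force: [-5.0, -1.6, 1.2]
grip_width: 0.183
```

```bash
python3 st.py
```

```text
carrier rail x 5.5 y -1.2 z 58.7 Frail -5.2 -0.4 1.2 T [-0.3   1.1  -0.06]
offset mm [ 5.5 -0.9 -1.2] yaw 0.01 | pos [0.5484 0.0107 0.0587] jaw axis deg -75.54 tool y [ 0.0069  0.0019 -1.    ] F [-4.96 -1.65  1.23] w 0.183 t 8.85
```

>>> {"api": "move_arm", "payload": {
  "increments": [
    {"offset":[-0.001,0,0],"yaw":0,"jaw":255},
    {"offset":[-0.002,0,0],"yaw":0,"jaw":255},
    {"offset":[-0.003,0,0],"yaw":0,"jaw":255},
    {"offset":[-0.004,0,0],"yaw":0,"jaw":255},
    {"offset":[-0.004,0,0],"yaw":0,"jaw":255}
  ]
}}

```text
clock: 9.27
position: [0.5519, 0.0116, 0.0587]
ee_rot: [-0.087, 0.702, -0.701, 0.091]
ft_force: [-6.1, -0.7, 2.9]
grip_width: 0.184
```

```bash
python3 st.py
```

```text
carrier rail x 9.0 y -1.2 z 58.7 Frail -6.1 0.8 2.9 T [-0.24  1.4   0.  ]
offset mm [ 9.  -0.9 -1.2] yaw 0.00 | pos [0.5519 0.0116 0.0587] jaw axis deg -75.55 tool y [ 0.0059  0.0016 -1.    ] F [-6.15 -0.73  2.91] w 0.184 t 9.27
```

>>> {"api": "move_arm", "payload": {
  "increments": [
    {"offset":[-0.001,0,0],"yaw":0,"jaw":255},
    {"offset":[-0.002,0,0],"yaw":0,"jaw":255},
    {"offset":[-0.003,0,0],"yaw":0,"jaw":255},
    {"offset":[-0.003,0,0],"yaw":0,"jaw":255}
  ]
}}

```text
clock: 9.6
position: [0.5542, 0.0122, 0.0586]
ee_rot: [-0.087, 0.702, -0.701, 0.091]
ft_force: [-8.1, -1.8, 3.1]
grip_width: 0.185
```

```bash
python3 st.py
```

```text
carrier rail x 11.4 y -1.3 z 58.6 Frail -8.3 0.3 3.1 T [-0.34  1.56 -0.06]
offset mm [11.4 -0.9 -1.3] yaw -0.00 | pos [0.5542 0.0122 0.0586] jaw axis deg -75.55 tool y [ 0.0046  0.0011 -1.    ] F [-8.09 -1.76  3.1 ] w 0.185 t 9.6
```

>>> {"api": "move_arm", "payload": {
  "increments": [
    {"offset":[-0.001,0,0],"yaw":0,"jaw":255},
    {"offset":[-0.002,0,0],"yaw":0,"jaw":255},
    {"offset":[-0.0025,0,0],"yaw":0,"jaw":255},
    {"offset":[-0.0025,0,0],"yaw":0,"jaw":255}
  ]
}}

```text
clock: 9.93
position: [0.5553, 0.0125, 0.0587]
ee_rot: [0.088, -0.701, 0.702, -0.089]
ft_force: [-12.6, -2.6, 9.3]
grip_width: 0.182
```

```bash
python3 st.py
```

```text
carrier rail x 12.6 y -1.2 z 58.7 Frail -12.9 0.6 9.3 T [-0.42  2.46 -0.  ]
offset mm [12.6 -0.8 -1.2] yaw -0.01 | pos [0.5553 0.0125 0.0587] jaw axis deg -75.56 tool y [ 1.7e-03  1.0e-04 -1.0e+00] F [-12.59  -2.62   9.27] w 0.182 t 9.93
```

>>> {"api": "move_arm", "payload": {
  "increments": [
    {"offset":[-0.001,-0.0005,0],"yaw":0,"jaw":255},
    {"offset":[-0.0015,-0.0005,0],"yaw":0,"jaw":255},
    {"offset":[-0.0015,-0.0005,0],"yaw":0,"jaw":255}
  ]
}}

```text
clock: 10.18
position: [0.5554, 0.0125, 0.059]
ee_rot: [0.089, -0.701, 0.702, -0.088]
ft_force: [-11.2, -1.7, 7.1]
grip_width: 0.183
```

```bash
python3 st.py
```

```text
carrier rail x 12.7 y -1.2 z 59.0 Frail -11.3 1.2 7.1 T [-0.42  2.27 -0.05]
offset mm [12.7 -0.5 -1.3] yaw -0.02 | pos [0.5554 0.0125 0.059 ] jaw axis deg -75.57 tool y [-1.2e-03 -8.0e-04 -1.0e+00] F [-11.25  -1.7    7.15] w 0.183 t 10.18
```

>>> {"api": "move_arm", "payload": {
  "increments": [
    {"offset":[-0.001,0,0],"yaw":0,"jaw":255},
    {"offset":[-0.002,0,0],"yaw":0,"jaw":255},
    {"offset":[-0.0025,0,0],"yaw":0,"jaw":255},
    {"offset":[-0.0025,0,0],"yaw":0,"jaw":255}
  ]
}}

```text
clock: 10.52
position: [0.556, 0.0127, 0.0591]
ee_rot: [0.091, -0.701, 0.702, -0.087]
ft_force: [-16.9, -2.4, 13.8]
grip_width: 0.184
```

```bash
python3 st.py
```

```text
carrier rail x 13.3 y -1.2 z 59.1 Frail -17.0 1.9 13.8 T [-0.48  3.11  0.07]
offset mm [13.4 -0.4 -1.2] yaw -0.02 | pos [0.556  0.0127 0.0591] jaw axis deg -75.57 tool y [-0.0052 -0.0023 -1.    ] F [-16.94  -2.4   13.81] w 0.184 t 10.52
```

>>> {"api": "move_arm", "payload": {
  "increments": [
    {"offset":[0.001,0,0],"yaw":0,"jaw":255},
    {"offset":[0.0025,0,0],"yaw":0,"jaw":255},
    {"offset":[0.0025,0,0],"yaw":0,"jaw":255}
  ]
}}

```text
clock: 10.77
position: [0.5532, 0.0121, 0.0592]
ee_rot: [0.091, -0.701, 0.702, -0.087]
ft_force: [-7.2, -1.6, 4.8]
grip_width: 0.182
```

```bash
python3 st.py
```

```text
carrier rail x 10.5 y -1.1 z 59.2 Frail -7.4 0.2 4.8 T [-0.07  1.36  0.05]
offset mm [10.5 -0.2 -1.1] yaw -0.01 | pos [0.5532 0.0121 0.0592] jaw axis deg -75.56 tool y [-0.0055 -0.0025 -1.    ] F [-7.2  -1.62  4.78] w 0.182 t 10.77
```

>>> {"api": "move_arm", "payload": {
  "increments": [
    {"offset":[0.0008,0,0],"yaw":0,"jaw":255},
    {"offset":[0.0015,0,0],"yaw":0,"jaw":255},
    {"offset":[0.0015,0,0],"yaw":0,"jaw":255}
  ]
}}

```text
clock: 11.02
position: [0.5526, 0.0119, 0.0594]
ee_rot: [0.09, -0.701, 0.702, -0.088]
ft_force: [4.1, 0.9, -5.9]
grip_width: 0.182
```

```bash
python3 st.py
```

```text
carrier rail x 9.9 y -1.1 z 59.4 Frail 4.2 -0.1 -5.9 T [ 0.23 -0.77 -0.01]
offset mm [ 9.9 -0.1 -1.1] yaw -0.01 | pos [0.5526 0.0119 0.0594] jaw axis deg -75.56 tool y [-0.0033 -0.0017 -1.    ] F [ 4.08  0.9  -5.87] w 0.182 t 11.02
```

The force reversed sign on backing off, so the catch is holding. I'll release.

>>> {"api": "move_arm", "payload": {
  "increments": [
    {"offset":[-0.0005,0,0],"yaw":0,"jaw":220},
    {"offset":[-0.0005,0,0],"yaw":0,"jaw":180},
    {"offset":[-0.0005,0,0],"yaw":0,"jaw":140},
    {"offset":[-0.0005,0,0],"yaw":0,"jaw":110},
    {"offset":[-0.0005,0,0],"yaw":0,"jaw":110},
    {"offset":[-0.0005,-0.01,0],"yaw":0,"jaw":110},
    {"offset":[-0.0005,-0.035,0],"yaw":0,"jaw":110},
    {"offset":[-0.0005,-0.07,0],"yaw":0,"jaw":110},
    {"offset":[-0.0005,-0.07,0],"yaw":0,"jaw":110},
    {"offset":[-0.0005,-0.07,0],"yaw":0,"jaw":110}
  ]
}}

```text
clock: 11.85
position: [0.5548, 0.0124, 0.1321]
ee_rot: [0.088, -0.701, 0.702, -0.089]
ft_force: [-1.0, -0.1, -0.7]
grip_width: 0.573
```

```bash
python3 st.py; python3 - <<'E'
from meas import *
look('latched',.06,.09,(-.06,.02))
p=dict(np.load('last_side.npz'));L=loc(cloud(p),o,th);t=L[(L[...,2]>.04)&(L[...,2]<.062)&(abs(L[...,1]-.053)<.02)&(abs(L[...,0]-.03)<.03)]
print('paddle side',np.round(np.percentile(t,[2,50,98],axis=0),4).tolist())
E
```

```text
carrier rail x 12.1 y -1.2 z 132.1 Frail -1.0 0.2 -0.7 T [ 0.02  0.02 -0.01]
offset mm [12.2 72.6 -1.4] yaw -0.02 | pos [0.5548 0.0124 0.1321] jaw axis deg -75.57 tool y [ 0.0013 -0.0022 -1.    ] F [-1.03 -0.09 -0.73] w 0.573 t 11.85
top 0
side 127
[[-0.0299, -0.0103, 0.0334], [-0.0193, -0.0072, 0.0714], [0.0228, 0.0061, 0.0767]] ((5.274131774902344, 1.217942237854004), (76.0396728515625, 17.854354858398438), 12.487366676330566)
paddle side [[0.014, 0.0394, 0.0458], [0.0293, 0.0529, 0.0499], [0.0477, 0.0675, 0.0523]]
```

View pics/latched.png

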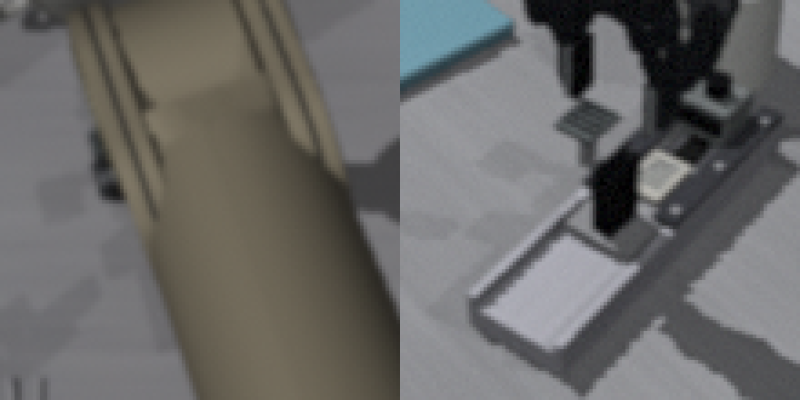

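The carrier stays put after release: grip block at (615,190), paddle at (590,120) in the crop. Now I move over to the paddle with the fingers shut.

>>> {"api": "move_arm", "payload": {
  "increments": [
    {"offset":[0,0,0],"yaw":0,"jaw":255},
    {"offset":[-0.022,0,-0.028],"yaw":0,"jaw":255},
    {"offset":[-0.044,0,-0.056],"yaw":0,"jaw":255},
    {"offset":[-0.044,0,-0.056],"yaw":0,"jaw":255},
    {"offset":[-0.044,0.03,-0.056],"yaw":0,"jaw":255},
    {"offset":[-0.044,0.052,-0.056],"yaw":0,"jaw":255},
    {"offset":[-0.044,0.052,-0.056],"yaw":0,"jaw":255},
    {"offset":[-0.044,0.052,-0.056],"yaw":0,"jaw":255}
  ]
}}

```text
clock: 12.62
position: [0.5806, 0.0771, 0.0761]
ee_rot: [0.091, -0.701, 0.702, -0.087]
ft_force: [-0.2, -1.5, 0.7]
grip_width: 0.0
```

```bash
python3 st.py
```

```text
carrier rail x 53.2 y 55.1 z 76.1 Frail -0.6 -1.4 0.7 T [-0.   -0.02 -0.02]
offset mm [53.1 17.  55. ] yaw 0.01 | pos [0.5806 0.0771 0.0761] jaw axis deg -75.54 tool y [-0.0066 -0.0019 -1.    ] F [-0.21 -1.49  0.68] w 0.0 t 12.62
```

>>> {"api": "move_arm", "payload": {
  "increments": [
    {"offset":[-0.002,0.004,0],"yaw":0,"jaw":255},
    {"offset":[-0.002,0.008,0],"yaw":0,"jaw":255},
    {"offset":[-0.002,0.01,0],"yaw":0,"jaw":255},
    {"offset":[-0.002,0.012,0],"yaw":0,"jaw":255},
    {"offset":[-0.002,0.013,0],"yaw":0,"jaw":255},
    {"offset":[-0.002,0.013,0],"yaw":0,"jaw":255}
  ]
}}

```text
clock: 13.12
position: [0.5829, 0.0776, 0.0635]
ee_rot: [0.091, -0.701, 0.702, -0.087]
ft_force: [1.0, -0.5, 1.7]
grip_width: 0.001
```

```bash
python3 st.py
```

```text
carrier rail x 55.6 y 55.0 z 63.5 Frail 0.8 -0.7 1.7 T [ 0.03 -0.22 -0.02]
offset mm [55.6  4.3 54.9] yaw 0.00 | pos [0.5829 0.0776 0.0635] jaw axis deg -75.55 tool y [-0.0054 -0.0018 -1.    ] F [ 0.99 -0.49  1.74] w 0.001 t 13.12
```

Contact, about 2 N. Next I press the rest of the way and hold.

>>> {"api": "move_arm", "payload": {
  "increments": [
    {"offset":[0,0.0015,0],"yaw":0,"jaw":255},
    {"offset":[0,0.003,0],"yaw":0,"jaw":255},
    {"offset":[0,0.0045,0],"yaw":0,"jaw":255},
    {"offset":[0,0.005,0],"yaw":0,"jaw":255},
    {"offset":[0,0.005,0],"yaw":0,"jaw":255},
    {"offset":[0,0.005,0],"yaw":0,"jaw":255},
    {"offset":[0,0.005,0],"yaw":0,"jaw":255}
  ]
}}

```text
clock: 13.7
position: [0.583, 0.0776, 0.0586]
ee_rot: [0.091, -0.701, 0.702, -0.087]
ft_force: [1.0, -0.7, 1.8]
grip_width: 0.0
```

```bash
python3 st.py; python3 - <<'E'
from meas import *
p=manip.camera('side');L=loc(cloud(p),o,th)
t=L[(L[...,2]>.065)&(L[...,2]<.085)&(abs(L[...,1])<.015)&(L[...,0]>-.12)&(L[...,0]<.03)]
print(len(t),np.round(np.percentile(t,[2,50,98],axis=0),4).tolist())
E
```

```text
carrier rail x 55.6 y 54.9 z 58.6 Frail 0.8 -0.9 1.8 T [ 0.09 -0.23  0.05]
offset mm [55.7 -0.6 54.9] yaw 0.00 | pos [0.583  0.0776 0.0586] jaw axis deg -75.55 tool y [-0.0052 -0.0018 -1.    ] F [ 0.98 -0.68  1.83] w 0.0 t 13.7
118 [[-0.071, -0.0102, 0.0654], [-0.0586, -0.0046, 0.075], [-0.0411, 0.0053, 0.0776]]
```

The paddle press worked: the carrier sprang back about 39 mm, to an origin of about -30 mm. I'll lift off and go above the grip.

>>> {"api": "move_arm", "payload": {
  "increments": [
    {"offset":[0,-0.02,0],"yaw":0,"jaw":255},
    {"offset":[0,-0.05,0],"yaw":0,"jaw":255},
    {"offset":[0,-0.075,0],"yaw":0,"jaw":255},
    {"offset":[0,-0.075,0],"yaw":0,"jaw":200},
    {"offset":[0.03,-0.075,0.02],"yaw":0,"jaw":110},
    {"offset":[0.06,-0.075,0.04],"yaw":0,"jaw":110},
    {"offset":[0.085,-0.075,0.056],"yaw":0,"jaw":110},
    {"offset":[0.085,-0.075,0.056],"yaw":0,"jaw":110},
    {"offset":[0.085,-0.075,0.056],"yaw":0,"jaw":110}
  ]
}}

```text
clock: 14.5
position: [0.514, 0.0005, 0.1337]
ee_rot: [0.09, -0.701, 0.702, -0.086]
ft_force: [1.2, 1.1, 0.8]
grip_width: 0.57
```

```bash
python3 st.py; python3 - <<'E'
from meas import *
look('back',.065,.085,(-.1,.02))
p=dict(np.load('last_side.npz'));L=loc(cloud(p),o,th)
t=L[(L[...,2]>.062)&(L[...,2]<.085)&(abs(L[...,1])<.02)&(L[...,0]>-.12)&(L[...,0]<.03)]
print(len(t),np.round(np.percentile(t,[2,50,98],axis=0),4).tolist(),cv2.minAreaRect((t[:,:2]*1000).astype(np.float32)))
E
```

```text
carrier rail x -30.4 y -2.6 z 133.7 Frail 1.5 0.8 0.8 T [ 0.03 -0.02  0.01]
offset mm [-30.9  73.9  -2.8] yaw -0.17 | pos [5.140e-01 5.000e-04 1.337e-01] jaw axis deg -75.72 tool y [-0.0062 -0.0032 -1.    ] F [1.24 1.14 0.83] w 0.57 t 14.5
top 0
side 119
[[-0.0708, -0.0103, 0.0589], [-0.0577, -0.0075, 0.0735], [-0.0403, 0.0024, 0.077]] ((-36.11069107055664, 0.4241924285888672), (72.71257781982422, 17.13617706298828), 11.919512748718262)
131 [[-0.071, -0.0103, 0.0633], [-0.0597, -0.0048, 0.0745], [-0.0411, 0.0047, 0.0771]] ((-55.177207946777344, -2.174295425415039), (32.03105163574219, 16.71900177001953), 1.127111554145813)
```

View pics/back.png

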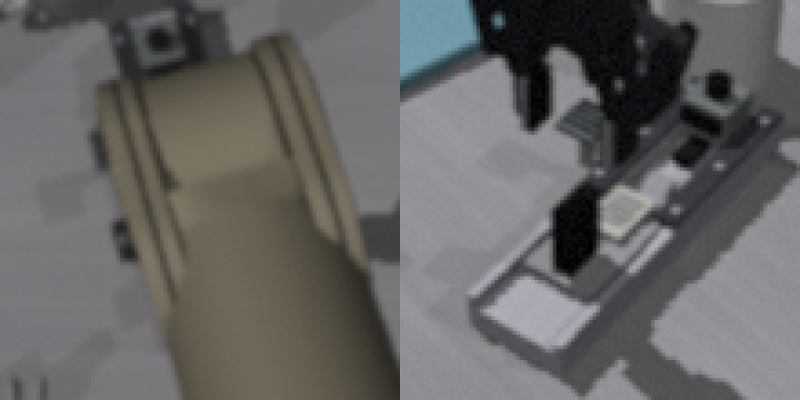

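The carrier has sprung back and lies in the channel with its block at (575,230) in the crop. I'll descend and regrip.

>>> {"api": "move_arm", "payload": {
  "increments": [
    {"offset":[0,0.025,-0.001],"yaw":0,"jaw":110},
    {"offset":[0,0.05,-0.001],"yaw":0,"jaw":110},
    {"offset":[0,0.073,-0.001],"yaw":0,"jaw":110},
    {"offset":[0,0.073,-0.001],"yaw":0,"jaw":110},
    {"offset":[0,0.073,-0.001],"yaw":0,"jaw":255},
    {"offset":[0,0.073,-0.001],"yaw":0,"jaw":255},
    {"offset":[0,0.073,-0.001],"yaw":0,"jaw":255},
    {"offset":[0,0.073,-0.001],"yaw":0,"jaw":255},
    {"offset":[0,0.073,-0.001],"yaw":0,"jaw":255}
  ]
}}

```text
clock: 15.35
position: [0.5158, 0.0041, 0.0625]
ee_rot: [0.09, -0.701, 0.702, -0.088]
ft_force: [-0.3, 1.2, 7.0]
grip_width: 0.185
```

```bash
python3 st.py
```

```text
carrier rail x -27.7 y 0.4 z 62.5 Frail 0.0 1.2 7.0 T [0.24 0.14 0.07]
offset mm [-27.7   3.    0.4] yaw 0.02 | pos [0.5158 0.0041 0.0625] jaw axis deg -75.53 tool y [-0.0023 -0.0014 -1.    ] F [-0.28  1.15  6.95] w 0.185 t 15.35
```

>>> {"api": "move_arm", "payload": {
  "increments": [
    {"offset":[0.003,-0.0005,0],"yaw":0,"jaw":255},
    {"offset":[0.008,-0.0005,0],"yaw":0,"jaw":255},
    {"offset":[0.014,-0.0005,0],"yaw":0,"jaw":255},
    {"offset":[0.02,-0.0005,0],"yaw":0,"jaw":255},
    {"offset":[0.026,-0.0005,0],"yaw":0,"jaw":255},
    {"offset":[0.032,-0.0005,0],"yaw":0,"jaw":255},
    {"offset":[0.036,-0.0005,0],"yaw":0,"jaw":255},
    {"offset":[0.036,-0.0005,0],"yaw":0,"jaw":255}
  ]
}}

```text
clock: 16.02
position: [0.48, -0.0054, 0.063]
ee_rot: [0.09, -0.701, 0.702, -0.088]
ft_force: [0.2, -0.5, -2.7]
grip_width: 0.181
```

```bash
python3 st.py
```

```text
carrier rail x -64.8 y 0.1 z 63.0 Frail 0.1 -0.5 -2.7 T [ 0.03 -0.03  0.04]
offset mm [-64.8   3.3   0.2] yaw 0.00 | pos [ 0.48   -0.0054  0.063 ] jaw axis deg -75.55 tool y [-0.0029 -0.0021 -1.    ] F [ 0.21 -0.48 -2.67] w 0.181 t 16.02
```

>>> {"api": "move_arm", "payload": {
  "increments": [
    {"offset":[0,-0.01,0],"yaw":0,"jaw":255},
    {"offset":[0,-0.03,0],"yaw":0,"jaw":255},
    {"offset":[0,-0.055,0],"yaw":0,"jaw":255},
    {"offset":[0,-0.075,0],"yaw":0,"jaw":255},
    {"offset":[0,-0.075,0],"yaw":0,"jaw":255}
  ]
}}

```text
clock: 16.43
position: [0.4827, -0.0048, 0.1425]
ee_rot: [0.088, -0.7, 0.703, -0.09]
ft_force: [1.7, -0.4, -0.9]
grip_width: 0.183
```

>>> {"api": "move_arm", "payload": {
  "increments": [
    {"offset":[0.008,0,0.028],"yaw":0,"jaw":255},
    {"offset":[0.018,0,0.065],"yaw":0,"jaw":255},
    {"offset":[0.028,0,0.102],"yaw":0,"jaw":255},
    {"offset":[0.038,0,0.139],"yaw":0,"jaw":255},
    {"offset":[0.048,0,0.176],"yaw":0,"jaw":255},
    {"offset":[0.058,0,0.213],"yaw":0,"jaw":255},
    {"offset":[0.068,0,0.25],"yaw":0,"jaw":255},
    {"offset":[0.077,0,0.28],"yaw":0,"jaw":255},
    {"offset":[0.081,0,0.296],"yaw":0,"jaw":255},
    {"offset":[0.081,0,0.296],"yaw":0,"jaw":255}
  ]
}}

```text
clock: 17.27
position: [0.477, -0.3161, 0.1427]
ee_rot: [0.086, -0.7, 0.703, -0.088]
ft_force: [-0.1, 0.1, -2.3]
grip_width: 0.183
```

```bash
python3 - <<'E'
from h import *
plan([.475,-.312,.0485],14.4)
p=manip.camera('side');X=cloud(p)
m=(X[...,2]>.075)&(X[...,2]<.125)&(abs(X[...,0]-.5)<.09)&(abs(X[...,1]+.306)<.06)&(p['pixels'].max(2)>70)
t=X[m];print('plate',np.round(np.percentile(t,[2,50,98],axis=0),3).tolist())
A=np.c_[t[:,:2]-t[:,:2].mean(0),np.ones(len(t))];
q=t[t[:,2]<np.median(t[:,2])+.004];A=np.c_[q[:,:2]-q[:,:2].mean(0),np.ones(len(q))];print('plane slopes',np.linalg.lstsq(A,q[:,2],rcond=None)[0])
E
```

```text
offset mm [ 1.2 94.2 -4.8] yaw -0.25 | pos [ 0.477  -0.3161  0.1427] jaw axis deg -75.85 tool y [ 0.0027 -0.0034 -1.    ] F [-0.11  0.08 -2.33] w 0.183 t 17.27
plate [[0.451, -0.343, 0.099], [0.47, -0.325, 0.106], [0.53, -0.29, 0.113]]
plane slopes [0.02943507 0.00616779 0.10541439]
```

>>> {"api": "move_arm", "payload": {
  "increments": [
    {"offset":[0,0.025,0],"yaw":0,"jaw":255},
    {"offset":[0,0.05,0],"yaw":0,"jaw":255},
    {"offset":[0,0.07,0],"yaw":0,"jaw":255},
    {"offset":[0,0.082,0],"yaw":0,"jaw":255},
    {"offset":[0,0.089,0],"yaw":0,"jaw":255},
    {"offset":[0,0.091,0],"yaw":0,"jaw":255},
    {"offset":[0,0.091,0],"yaw":0,"jaw":255}
  ]
}}

```text
clock: 17.9
position: [0.4785, -0.3129, 0.0521]
ee_rot: [0.087, -0.701, 0.702, -0.089]
ft_force: [-0.8, 0.5, -1.3]
grip_width: 0.184
```

>>> {"api": "move_arm", "payload": {
  "increments": [
    {"offset":[0,0.001,0],"yaw":0,"jaw":255},
    {"offset":[0,0.002,0],"yaw":0,"jaw":255},
    {"offset":[0,0.002,0],"yaw":0,"jaw":255}
  ]
}}

```text
clock: 18.15
position: [0.4789, -0.3131, 0.0509]
ee_rot: [0.087, -0.7, 0.703, -0.09]
ft_force: [-1.5, 0.1, -1.4]
grip_width: 0.182
```

>>> {"api": "move_arm", "payload": {
  "increments": [
    {"offset":[0,0.001,0],"yaw":0,"jaw":255},
    {"offset":[0,0.002,0],"yaw":0,"jaw":255},
    {"offset":[0,0.002,0],"yaw":0,"jaw":255}
  ]
}}

```text
clock: 18.4
position: [0.4789, -0.3132, 0.0489]
ee_rot: [0.087, -0.7, 0.703, -0.09]
ft_force: [-0.5, 0.5, -1.8]
grip_width: 0.18
```

```bash
python3 st.py
```

```text
carrier rail x -142.4 y -297.7 z 48.9 Frail -0.3 0.6 -1.8 T [-0.01  0.06 -0.02]
offset mm [-142.1  -11.3 -297.8] yaw -0.11 | pos [ 0.4789 -0.3132  0.0489] jaw axis deg -75.66 tool y [ 0.0043 -0.0028 -1.    ] F [-0.48  0.51 -1.78] w 0.18 t 18.4
```

>>> {"api": "move_arm", "payload": {
  "increments": [
    {"offset":[0,0.0007,0],"yaw":0,"jaw":255},
    {"offset":[0,0.0015,0],"yaw":0,"jaw":255},
    {"offset":[0,0.0015,0],"yaw":0,"jaw":255}
  ]
}}

```text
clock: 18.65
position: [0.4793, -0.3132, 0.0485]
ee_rot: [0.087, -0.7, 0.703, -0.09]
ft_force: [-3.9, 1.9, 10.7]
grip_width: 0.186
```

Floor contact. I'll ease the force off, open, and lift straight up.

>>> {"api": "move_arm", "payload": {
  "increments": [
    {"offset":[0,-0.0003,0],"yaw":0,"jaw":255},
    {"offset":[0,-0.0003,0],"yaw":0,"jaw":200},
    {"offset":[0,-0.0003,0],"yaw":0,"jaw":140},
    {"offset":[0,-0.0003,0],"yaw":0,"jaw":100},
    {"offset":[0,-0.0003,0],"yaw":0,"jaw":90},
    {"offset":[0,-0.02,0],"yaw":0,"jaw":90},
    {"offset":[0,-0.06,0],"yaw":0,"jaw":90},
    {"offset":[0,-0.1,0],"yaw":0,"jaw":90},
    {"offset":[0,-0.13,0],"yaw":0,"jaw":90},
    {"offset":[0,-0.15,0],"yaw":0,"jaw":90}
  ]
}}

```text
clock: 19.48
position: [0.4796, -0.313, 0.2022]
ee_rot: [0.086, -0.699, 0.704, -0.091]
ft_force: [1.4, -0.4, 0.1]
grip_width: 0.648
```

>>> {"api": "move_arm", "payload": {
  "increments": [
    {"offset":[0.04,-0.02,-0.03],"yaw":0,"jaw":90},
    {"offset":[0.08,-0.02,-0.06],"yaw":0,"jaw":90},
    {"offset":[0.08,-0.02,-0.1],"yaw":0,"jaw":90},
    {"offset":[0.08,-0.02,-0.13],"yaw":0,"jaw":90},
    {"offset":[0.08,-0.02,-0.13],"yaw":0,"jaw":90}
  ]
}}

```text
clock: 19.9
position: [0.3679, -0.2016, 0.2209]
ee_rot: [0.088, -0.699, 0.704, -0.091]
ft_force: [1.2, -0.7, 0.7]
grip_width: 0.644
```

```bash
python3 - <<'E'
from h import *
p=manip.camera('side');X=cloud(p);np.savez('end_side.npz',**{k:p[k] for k in('pixels','depth','intrinsics','R','t')})
m=(X[...,2]>.009)&(X[...,2]<.028)&(np.hypot(X[...,0]-.5,X[...,1]+.308)<.06)
t=X[m];print(len(t),np.round(np.percentile(t,[2,50,98],axis=0),4).tolist(),cv2.minAreaRect((t[:,:2]*1000).astype(np.float32)))
A=t[t[:,2]<.0165];B=np.c_[A[:,:2]-A[:,:2].mean(0),np.ones(len(A))];print('plate plane',np.round(np.linalg.lstsq(B,A[:,2],rcond=None)[0],4))
print('spot',[(d['centre'],d['confidence']) for d in manip.spot_point(p,'tray')][:1],manip.get_obs()['position'],manip.get_obs()['ft_force'])
im=p['pixels'][...,::-1];cv2.imwrite('pics/end.png',cv2.resize(im,(800,600)))
E
```

```text
1135 [[0.456, -0.3388, 0.0101], [0.5003, -0.3125, 0.0125], [0.5448, -0.2789, 0.0218]] ((500.90576171875, -308.1330871582031), (90.91748046875, 50.117088317871094), 14.632619857788086)
plate plane [0.001  0.0028 0.0122]
spot [([360.0, 327.5], 0.87)] [ 0.36946857 -0.20609256  0.22131954] [-0.27805879  0.40167602  0.23278382]
```

View pics/end.png

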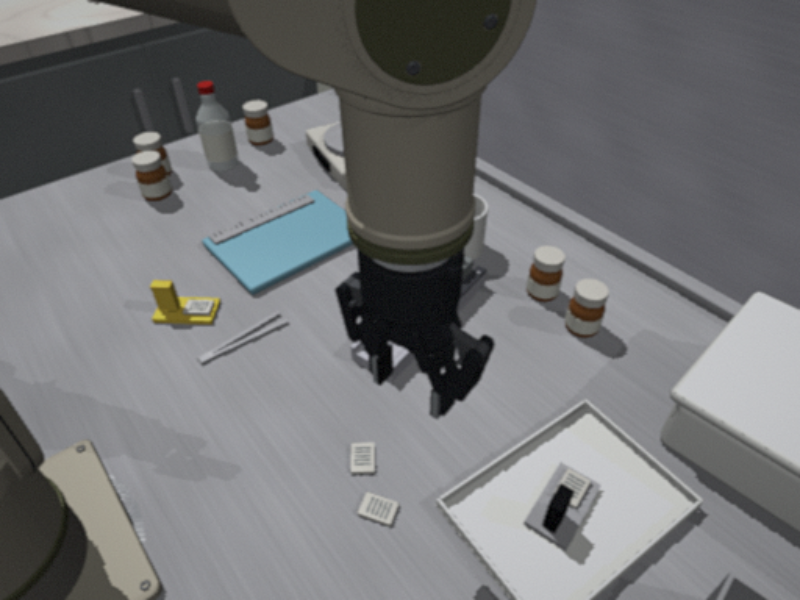

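The end view shows the carrier lying flat in the tray at (565,500), the gripper clear, and the bystanders in view where they were. Handing in.

```bash
python3 -c "
from workcell import manip
print(manip.hand_in())"
```

```text
the job is handed in; nothing more can be done
None
```

The job is done and handed in; the robot clock was about 20 s, against the limit of 72 s. No verdict was reported.

- **Latching:** I slid the carrier along the rail into the tunnel until it met the bumper. The push peaked at about 17 N, above the 11–15 N guide but below 20 N. When I backed off, the force reversed at about 10 mm, so the catch was holding. After release the side picture showed the carrier still latched.
- **Springing back:** I pressed the paddle about 9 mm with about 2 N. The side depth image showed the carrier had moved back about 39 mm with the fingers away from it.
- **Placing:** I regripped the carrier, drew it back to about -62 mm along the rail, lifted it out and laid it in the tray.
- **Last checks:**
  - The carrier is within about 5 mm of the tray centre.
  - The plate top is at about 12 mm, as expected on the tray floor, and is level to about 0.003 rad.
  - The gripper is clear, with no contact force.
  - The jars, forceps, spare cassettes and ruler looked unmoved. I did not measure them, and the arm hid most of the mug in the last picture.
- **Disagreements:** The two cameras differed by about 2–4 mm sideways. I set the rail alignment from the carrier and rail seen together in the side camera.

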